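# Line up the water samples by height

## Robot

A 6-joint arm with a two-finger parallel gripper is mounted at the origin on the work surface. World frame = base frame: x ahead of the robot, y to its left, z up, the work surface at z = 0. Lengths are in m, angles in rad, forces in N, time in s.
With the tool pointing down it reaches from about 0.4 to 0.825 m from the base axis. Payload 7 kg.
Tool frame: the origin (TCP) lies at the very end of the fingers, on their centre line; the grasp point (between the pads) lies arm.hold_point_z behind it (arm.hold_point_z is the distance from the TCP to the grasp point, in m); z points along the fingers, y is the line along which they close (so a half turn about z gives the same grasp; the last joint's range is limited). The gripper opens to 88 mm and grips with 3 to 60 N. Pads are 19 mm wide; open, the fingers measure 130 mm over their backs; the gripper's body (78 mm by 193 mm) begins 47 mm behind the grasp point.
Start: joints at [1.629, 0.359, 0.012, 0, -1.224, -0.288], TCP at [0.154, 0.657, 0.227] pointing down, gripper open.
Joint ranges: [-3.07, 3.07], [-1.43, 2.12], [-1.02, 1.25], [-3.03, 1.67], [-3.05, -0], [-3.03, 3.03]. Speed limits (rad/s): [2.39, 2.39, 3.01, 3.14, 3.14, 3.14].

## Interface

Orientations are given as [roll, pitch, yaw] about the fixed x, y, z axes, in that order (R = Rz(yaw) Ry(pitch) Rx(roll)).
In Python, from station import arm, camrig gives the robot as it stands (arm), with the cameras (camrig).
- The arm moves only by the tool nudge_tcp, called by a JSON object that holds its "method" and its "body", one argument or row to a line. Schema: {"type":"object","properties":{"plan":{"type":"array","items":{"type":"object","properties":{"aperture":{"type":"number"},"d":{"type":"array","items":{"type":"number"},"minItems":3,"maxItems":3},"rz":{"type":"number"}},"additionalProperties":false,"required":["aperture"]},"minItems":1,"maxItems":20},"force":{"type":"number"},"only":{"type":"string"},"quiet":{"type":"boolean"},"lines":{"type":"string"}},"required":["plan"],"additionalProperties":false}. plan is a list of rows, 1 to 20 of them, each an object with the fields aperture (the finger opening in m), d (a list: dx, dy, dz in m), rz (a turn about the tool's z in rad); a field left out counts as zero (the opening has to be given); each row is the pose to reach, as a shift and turn from the pose commanded when the call began, along the tool's axes at that moment; what a row does not reach only later rows make up. A row lasts 1/12 s, in which the tool goes at most 0.0417 m and 0.125 rad, less where a joint would pass 70% of its speed; a pose out of reach is approached as far as the arm can. The fingers move at their own pace and stop on an object; force is the grip in N (left out, the last holds). Time passes only in rows, so rows that do not move let the fingers close. The tool returns the time, the measured TCP pose, the force, the opening and the grip force at its end. only (a regular expression) keeps the lines of the reply that match it, lines (a string "A,B") keeps lines A to B, and quiet returns only ok. Input that does not fit is refused with a message, and nothing moves.
- arm.get_state(): the state, without advancing time (a new reading comes with each control period).
- camrig.grab_frame(name): name is "scene" or "top"; returns the picture (480x640x3 uint8, red, green, blue); there is no depth.
- camrig.camera_params(name): a dict with "fx", "fy", "cx", "cy" (pixels), "D" ([k1, k2, p1, p2, k3] as OpenCV has them; the pictures are not rectified), "T" (4x4, takes a point from camera to world coordinates). Camera axes: x right, y down, z forward; pixel columns grow to the right and rows downward; lengths in m; the calibration is good to about 2 mm. A picture is of the moment at which its call begins. camera_params takes no time and is no camera call.
- arm.job_done(): hands the job in; it is judged then, once.
The state is a dict: "t": time; "q": joint angles; "qd": joint speeds; "joint_efforts": joint torques, N m; "eef_pos": TCP position; "ee_rot": TCP orientation; "force": force on the tool from outside, world axes, zero at the start; "moment": the same for the moment, N m; "width": finger opening in m; "gripper_force": force on a finger pad.
Only numpy, scipy, OpenCV 4.12 (cv2) and the standard library are available. Lean on these libraries where they do the work, as an engineer would, in place of code of your own. Each camera call takes 0.05 s, during which the arm holds its last target. There are 200 camera calls.

## Task

Line up the four blue-capped sample bottles by height on the four black pads of the white rail, one to a pad: the tallest on the pad next to the rail's tall end plate, then ever shorter, with the shortest at the far end. Set each one upright in the middle of its pad, do not drop any, and leave the glass measuring cylinder standing where it is.

Things in the scene. Friction and masses are not known exactly. Their poses are not given: they have to be found in the camera images.
- bottle_a: The shortest of four round amber glass sample bottles with white labels and blue screw caps, loose, upright: body 36 mm across, 70 mm tall over the cap; the rigid fixed cap is 28 mm across and takes up the top 26 mm. Weighs under 0.4 kg. Origin at the centre of its underside, z up along the bottle.
- bottle_b: The second shortest of four round amber glass sample bottles with white labels and blue screw caps, loose, upright: body 44 mm across, 88 mm tall over the cap; the rigid fixed cap is 32 mm across and takes up the top 26 mm. Weighs under 0.4 kg. Origin at the centre of its underside, z up along the bottle.
- bottle_c: The second tallest of four round amber glass sample bottles with white labels and blue screw caps, loose, upright: body 52 mm across, 106 mm tall over the cap; the rigid fixed cap is 36 mm across and takes up the top 26 mm. Weighs under 0.4 kg. Origin at the centre of its underside, z up along the bottle.
- bottle_d: The tallest of four round amber glass sample bottles with white labels and blue screw caps, loose, upright: body 58 mm across, 126 mm tall over the cap; the rigid fixed cap is 40 mm across and takes up the top 26 mm. Weighs under 0.4 kg. Origin at the centre of its underside, z up along the bottle.
- pad_p: One of four identical black rubber pads, fixed in a straight row, 75 mm apart, on a white rail (354 x 84 x 10 mm) lying on the bench: disc 66 mm across, 3 mm thick, its top 13 mm above the bench. Origin at the centre of its underside (10 mm above the bench), z up. Which pad stands where in the row changes from start to start.
- pad_q: One of four identical black rubber pads, fixed in a straight row, 75 mm apart, on a white rail (354 x 84 x 10 mm) lying on the bench: disc 66 mm across, 3 mm thick, its top 13 mm above the bench. Origin at the centre of its underside (10 mm above the bench), z up. Which pad stands where in the row changes from start to start.
- pad_r: One of four identical black rubber pads, fixed in a straight row, 75 mm apart, on a white rail (354 x 84 x 10 mm) lying on the bench: disc 66 mm across, 3 mm thick, its top 13 mm above the bench. Origin at the centre of its underside (10 mm above the bench), z up. Which pad stands where in the row changes from start to start.
- pad_s: One of four identical black rubber pads, fixed in a straight row, 75 mm apart, on a white rail (354 x 84 x 10 mm) lying on the bench: disc 66 mm across, 3 mm thick, its top 13 mm above the bench. Origin at the centre of its underside (10 mm above the bench), z up. Which pad stands where in the row changes from start to start.
- end_plate: Upright aluminium plate, 84 mm wide, 6 mm thick, 60 mm high, fixed across one end of the white rail, in line with the pads; either end may have it (the other has only a lip 8 mm high). The pad centres lie 60, 135, 210 and 285 mm from it along the row. Origin: centre of its underside (10 mm above the bench); x across the row, y along it (either way).
- cylinder: Clear glass measuring cylinder with thin white rings, loose and upright, in the midst of the bottles: tube 25 mm across, 110 mm tall, on a round foot 52 mm across and 6 mm thick. Not to be moved. Origin at the centre of its underside.

How it is judged:
By the outcome, as a careful person would: the job done as asked, in the order asked, and still so for the second after the job is handed in, with the robot touching nothing.
It also fails if it takes over 99 s, if anything falls off the work surface, if the arm or the gripper's body presses on something with over 40 N, if the wrist force passes 120 N, or if a joint passes its speed limit or range.

## Working session

There is one attempt and no reset: what is moved stays moved. The work goes in short steps, Python scripts to look and compute and a tool call to move; the robot and the scene stay as the last step left them, time stands still between calls to the robot, and variables do not carry over. Pictures are saved under pics/ and viewed, at most 14 in all, crops included, and the job is handed in when it is done.

```bash
ls; mkdir -p pics; python3 - <<'E'
from station import arm, camrig
import cv2, numpy as np
print(arm.hold_point_z)
for n in("scene","top"):
    f=camrig.grab_frame(n); cv2.imwrite(f"pics/{n}0.png",f[:,:,::-1])
    p=camrig.camera_params(n); print(n,p)
s=arm.get_state(); print(s)
E
```

```text
pics
station.py
0.0188
scene {'fx': 535.2188121820411, 'fy': 535.2188121820411, 'cx': 313.2229107110373, 'cy': 243.1306496746057, 'D': array([-0.09636135,  0.        ,  0.        ,  0.        ,  0.        ]), 'T': array([[ 0.52717033,  0.6260808 , -0.57455572,  1.08501782],
       [ 0.84963112, -0.37658781,  0.36919992, -0.36756951],
       [ 0.0147783 , -0.68279167, -0.73046365,  0.76332384],
       [ 0.        ,  0.        ,  0.        ,  1.        ]])}
top {'fx': 469.03707413356886, 'fy': 469.03707413356886, 'cx': 320.9134943313421, 'cy': 230.6367206132035, 'D': array([-0.10920673,  0.        ,  0.        ,  0.        ,  0.        ]), 'T': array([[ 0.01881381, -0.99310396,  0.11571761,  0.42539794],
       [-0.99981189, -0.01814153,  0.00686022, -0.00182668],
       [-0.00471362, -0.11582491, -0.99325846,  0.96442356],
       [ 0.        ,  0.        ,  0.        ,  1.        ]])}
{'t': 0.1, 'q': array([ 1.62908279e+00,  3.59337285e-01,  1.11486794e-02, -2.68956664e-04,
       -1.22410782e+00, -2.88101256e-01]), 'qd': array([-2.40706976e-05, -1.02277374e-03,  5.10313239e-04,  1.34570229e-03,
       -5.46373462e-04, -1.78260030e-03]), 'joint_efforts': array([-1.81631367e-03, -5.84157908e+01,  2.93753582e+01,  7.01550096e+00,
        1.01966097e-02, -6.09432027e-05]), 'eef_pos': array([0.15370335, 0.65681988, 0.22570849]), 'ee_rot': array([ 3.14008254e+00, -1.83831873e-04, -2.29906231e-01]), 'force': array([-0.18901523,  0.83184142,  0.33004793]), 'moment': array([-0.03889691, -0.02590872, -0.0215049 ]), 'gripper_force': 0.0, 'width': 0.08753963939585793}
```

View pics/scene0.png

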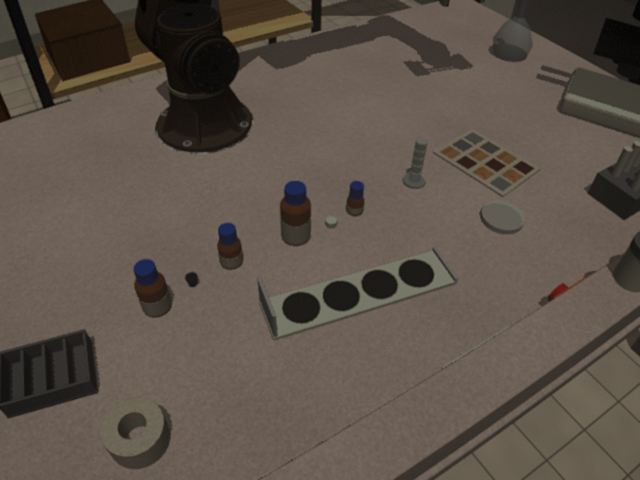

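View pics/top0.png

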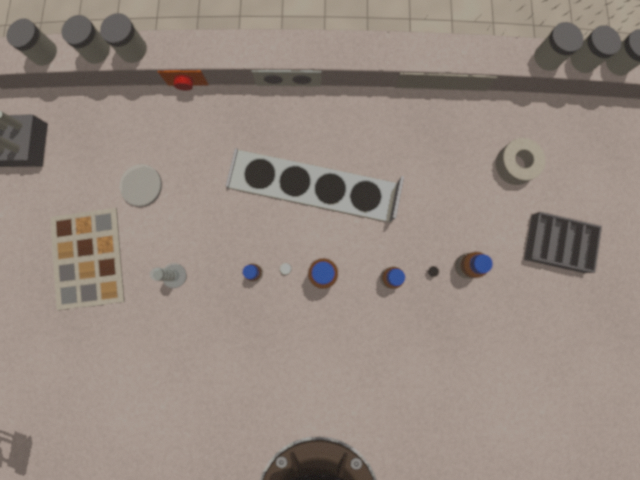

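The scene view shows the tall end plate at the rail's left end (267,305), with pads at (300,307) to (417,273). The top view shows it at the right end (393,200). In the top view the caps are a (251,272), d (322,273), b (395,277) and c (482,264), and the cylinder is at (174,276).

```bash
cat > h.py <<'E'
from station import arm, camrig
import cv2, numpy as np
def ray(n,uv):
    p=camrig.camera_params(n);K=np.array([[p['fx'],0,p['cx']],[0,p['fy'],p['cy']],[0,0,1]])
    x=cv2.undistortPoints(np.array(uv,float).reshape(-1,1,2),K,p['D']).reshape(-1,2)
    return p['T'][:3,3],np.c_[x,np.ones(len(x))]@p['T'][:3,:3].T
def plane(n,uv,z):
    o,d=ray(n,uv); return o+d*((z-o[2])/d[:,2])[:,None]
def blobs(m,lo,hi):
    k,_,st,c=cv2.connectedComponentsWithStats(m.astype(np.uint8))
    return [(c[i],st[i]) for i in range(1,k) if lo<st[i][4]<hi]
def frame(n): return camrig.grab_frame(n)
def blue(f):
    f=f.astype(int); return (f[...,2]>f[...,0]*1.6)&(f[...,2]>f[...,1]*1.4)&(f[...,2]>50)
def dark(f): return f.max(2)<45
def go(xy,yaw=None):
    """tool-axis shift from the present pose to world xy"""
    from scipy.spatial.transform import Rotation as R
    s=arm.get_state(); Rm=R.from_euler('xyz',s['ee_rot']).as_matrix()
    return s['eef_pos'],s['ee_rot'],Rm.T@(np.array(xy)-s['eef_pos'])
E
python3 - <<'E'
from h import *
f=frame("top"); g=frame("scene")
H=[.07,.126,.088,.106]
b=sorted(blobs(blue(f),60,2000),key=lambda t:t[0][0])
for (c,s) in b: print("top",c.round(1),s, [plane("top",[c],h)[0,:2].round(4).tolist() for h in H])
for (c,s) in sorted(blobs(blue(g),60,2000),key=lambda t:t[0][0]): print("scn",c.round(1),s)
for n,im in(("top",f),("scene",g)):
    for c,s in blobs(dark(im),300,1500):
        if (n=="top" and 140<c[1]<220 and 230<c[0]<390) or (n=="scene" and 250<c[1]<330 and 270<c[0]<440):
            print(n,c.round(1),s,plane(n,[c],.013)[0].round(4))
E
```

```text
top [249.9 271.5] [243 265  15  14 160] [[0.4487, 0.1383], [0.4472, 0.1296], [0.4482, 0.1355], [0.4477, 0.1327]]
top [322.6 272.5] [312 262  22  22 372] [[0.4496, -0.0004], [0.448, -0.0005], [0.4491, -0.0004], [0.4486, -0.0005]]
top [395.7 276.7] [388 269  17  17 219] [[0.4439, -0.1398], [0.4427, -0.1311], [0.4435, -0.137], [0.4432, -0.1342]]
top [482.  263.4] [473 255  19  18 275] [[0.4716, -0.3072], [0.4687, -0.2881], [0.4707, -0.3011], [0.4698, -0.2949]]
scn [143.9 267.5] [134 260  21  16 270]
scn [226.5 229.1] [219 223  16  13 170]
scn [294.9 187.9] [285 181  21  15 237]
scn [356.6 185.4] [351 181  12  10  92]
scene [415.9 273. ] [399 260  35  27 708] [0.6559 0.1337 0.013 ]
scene [379.1 284. ] [362 271  35  27 761] [0.6414 0.0602 0.013 ]
scene [340.8 295.4] [323 281  36  30 803] [ 0.627  -0.0133  0.013 ]
scene [300.7 307.3] [283 293  36  30 862] [ 0.6126 -0.0869  0.013 ]
```

```bash
python3 - <<'E'
from h import *
f=frame("top"); g=frame("scene")
P=[]
for c,s in blobs(f.max(2)<60,300,1500):
    if 140<c[1]<220 and 230<c[0]<390:
        q=plane("top",[c],.013)[0]; P.append(q); print("pad",c.round(1),s,q.round(4))
P=np.array(P)
if len(P)>1: print(np.linalg.norm(np.diff(P,axis=0),axis=1))
p=camrig.camera_params("scene");T=np.linalg.inv(p['T']);K=np.array([[p['fx'],0,p['cx']],[0,p['fy'],p['cy']],[0,0,1]])
for n,x,y,h in(("a",.4487,.1383,.07),("d",.448,-.0005,.126),("b",.4435,-.137,.088),("c",.4698,-.2949,.106)):
    print(n,cv2.projectPoints(np.array([[x,y,h],[x,y,h-.013]]),cv2.Rodrigues(T[:3,:3])[0],T[:3,3],K,p['D'])[0].reshape(-1,2).round(1).tolist())
print("cyl foot",plane("top",[[174,276]],.006))
cv2.imwrite("pics/crop1.png",cv2.resize(g[170:290,120:380,::-1],None,fx=3,fy=3,interpolation=cv2.INTER_CUBIC))
E
```

```text
pad [259.4 173.5] [246 161  28  26 571] [0.6537 0.1349 0.013 ]
pad [294.5 180.9] [281 168  28  27 598] [0.639  0.0615 0.013 ]
pad [329.8 188.3] [316 175  28  28 611] [ 0.6247 -0.0119  0.013 ]
pad [365.3 195.9] [352 182  28  28 597] [ 0.6101 -0.0854  0.013 ]
[0.07493097 0.0747865  0.07492193]
a [[355.7, 184.9], [355.2, 189.8]]
d [[294.8, 186.8], [294.9, 192.2]]
b [[227.4, 227.7], [228.1, 232.8]]
c [[145.5, 265.5], [147.2, 270.6]]
cyl foot [[0.4373749  0.30588855 0.006     ]]
```

View pics/crop1.png

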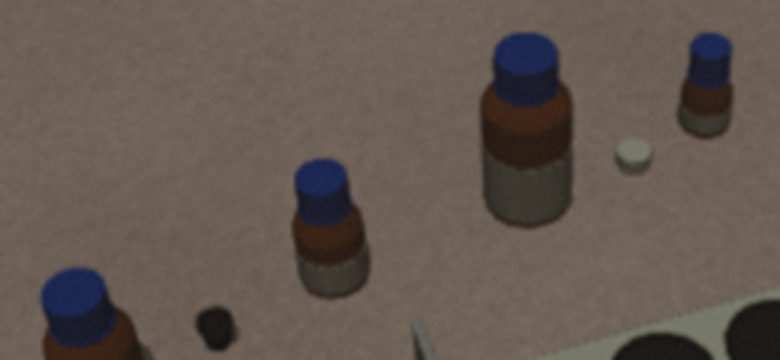

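The crop shows each cap sitting right on a steep shoulder: d cap at about (525,70), b (322,190), a (710,60), c (78,305). So the fingertips have to stop at the lower edge of the cap. Both views agree within about 2 mm, so I'm moving above d.

{"method": "nudge_tcp", "body": {
  "plan": [
    {"aperture":0.088,"d":[0.37,0.28,0],"rz":1.534},
    {"aperture":0.088,"d":[0.37,0.28,0],"rz":1.534},
    {"aperture":0.088,"d":[0.37,0.28,0],"rz":1.534},
    {"aperture":0.088,"d":[0.37,0.28,0],"rz":1.534},
    {"aperture":0.088,"d":[0.37,0.28,0],"rz":1.534},
    {"aperture":0.088,"d":[0.37,0.28,0],"rz":1.534},
    {"aperture":0.088,"d":[0.37,0.28,0],"rz":1.534},
    {"aperture":0.088,"d":[0.37,0.28,0],"rz":1.534},
    {"aperture":0.088,"d":[0.37,0.28,0],"rz":1.534},
    {"aperture":0.088,"d":[0.37,0.28,0],"rz":1.534},
    {"aperture":0.088,"d":[0.37,0.28,0],"rz":1.534},
    {"aperture":0.088,"d":[0.437,0.573,0],"rz":1.534},
    {"aperture":0.088,"d":[0.437,0.573,0],"rz":1.534},
    {"aperture":0.088,"d":[0.437,0.573,0],"rz":1.534},
    {"aperture":0.088,"d":[0.437,0.573,0],"rz":1.534},
    {"aperture":0.088,"d":[0.437,0.573,0],"rz":1.534},
    {"aperture":0.088,"d":[0.437,0.573,0],"rz":1.534},
    {"aperture":0.088,"d":[0.437,0.573,0],"rz":1.534},
    {"aperture":0.088,"d":[0.437,0.573,0],"rz":1.534},
    {"aperture":0.088,"d":[0.437,0.573,0],"rz":1.534}
  ],
  "force": 15
}}

```text
t: 1.97
eef_pos: [0.4482, -0.0031, 0.2268]
ee_rot: [-3.141, 0.0, -1.768]
force: [-0.7, 0.6, -0.5]
width: 0.0878
gripper_force: 0.0
```

```bash
python3 -c "
from h import *
print(go([.449,-.0005,.101]))"
```

```text
(array([ 0.44822998, -0.00309083,  0.22679217]), array([-3.14129234e+00,  6.48343759e-05, -1.76751642e+00]), array([-0.00268321, -0.00021101,  0.12579241]))
```

{"method": "nudge_tcp", "body": {
  "plan": [
    {"aperture":0.088,"d":[0,0,0.08]},
    {"aperture":0.088,"d":[0,0,0.08]},
    {"aperture":0.088,"d":[0,0,0.11]},
    {"aperture":0.088,"d":[0,0,0.125]},
    {"aperture":0.088,"d":[0,0,0.125]}
  ]
}}

```text
t: 2.38
eef_pos: [0.4464, -0.0005, 0.0984]
ee_rot: [3.136, -0.003, -1.764]
force: [-0.4, -0.2, -0.2]
width: 0.0878
gripper_force: 0.0
```

```bash
python3 -c "
from h import *
print(go([.449,-.0005,.101]))"
```

```text
(array([ 0.44644459, -0.00053066,  0.09839211]), array([ 3.13616365e+00, -3.11779185e-03, -1.76405577e+00]), array([-0.00051274, -0.00248774, -0.00262305]))
```

{"method": "nudge_tcp", "body": {
  "plan": [
    {"aperture":0.088,"d":[0,0,-0.001]},
    {"aperture":0.035,"d":[0,0,-0.001]},
    {"aperture":0.035,"d":[0,0,-0.001]},
    {"aperture":0.035,"d":[0,0,-0.001]},
    {"aperture":0.035,"d":[0,0,-0.001]},
    {"aperture":0.035,"d":[0,0,-0.001]},
    {"aperture":0.035,"d":[0,0,-0.001]},
    {"aperture":0.035,"d":[0,0,-0.001]},
    {"aperture":0.035,"d":[0,0,-0.001]},
    {"aperture":0.035,"d":[0,0,-0.001]}
  ],
  "force": 15
}}

```text
t: 3.22
eef_pos: [0.4489, -0.0003, 0.1026]
ee_rot: [-3.141, 0.0, -1.764]
force: [1.0, 0.3, 1.3]
width: 0.0396
gripper_force: 15.0
```

{"method": "nudge_tcp", "body": {
  "plan": [
    {"aperture":0.035,"d":[0,0,-0.02]},
    {"aperture":0.035,"d":[0,0,-0.05]},
    {"aperture":0.035,"d":[0,0,-0.08]},
    {"aperture":0.035,"d":[0,0,-0.1]},
    {"aperture":0.035,"d":[0,0,-0.1]},
    {"aperture":0.035,"d":[0,0,-0.1]},
    {"aperture":0.035,"d":[0,0,-0.1]}
  ]
}}

```text
t: 3.8
eef_pos: [0.4478, -0.0004, 0.2014]
ee_rot: [3.14, -0.0, -1.764]
force: [-0.6, 0.1, -3.5]
width: 0.0395
gripper_force: 15.0
```

```bash
python3 -c "
from h import *
print(go([.6113,-.0862,.116]))"
```

```text
(array([ 4.47798862e-01, -3.97719715e-04,  2.01387528e-01]), array([ 3.13978662e+00, -3.91089841e-04, -1.76422435e+00]), array([ 0.0527399 , -0.17709924,  0.08508845]))
```

{"method": "nudge_tcp", "body": {
  "plan": [
    {"aperture":0.035,"d":[0.01,-0.03,0]},
    {"aperture":0.035,"d":[0.02,-0.07,0]},
    {"aperture":0.035,"d":[0.03,-0.11,0]},
    {"aperture":0.035,"d":[0.045,-0.15,0]},
    {"aperture":0.035,"d":[0.05,-0.168,0]},
    {"aperture":0.035,"d":[0.053,-0.176,0]},
    {"aperture":0.035,"d":[0.053,-0.176,0]},
    {"aperture":0.035,"d":[0.053,-0.176,0]},
    {"aperture":0.035,"d":[0.053,-0.176,0.03]},
    {"aperture":0.035,"d":[0.053,-0.176,0.05]},
    {"aperture":0.035,"d":[0.053,-0.176,0.065]},
    {"aperture":0.035,"d":[0.053,-0.176,0.07]},
    {"aperture":0.035,"d":[0.053,-0.176,0.07]},
    {"aperture":0.035,"d":[0.053,-0.176,0.07]},
    {"aperture":0.035,"d":[0.053,-0.176,0.07]}
  ]
}}

```text
t: 5.05
eef_pos: [0.6119, -0.0857, 0.1341]
ee_rot: [-3.14, 0.0, -1.763]
force: [-0.0, -0.2, -3.0]
width: 0.0393
gripper_force: 15.0
```

```bash
python3 -c "
from h import *
print(go([.6113,-.0862,.116]))"
```

```text
(array([ 0.61190232, -0.08567435,  0.13406959]), array([-3.13952094e+00,  4.27585881e-04, -1.76309212e+00]), array([0.0006388 , 0.00052819, 0.01806826]))
```

{"method": "nudge_tcp", "body": {
  "plan": [
    {"aperture":0.035,"d":[0,0,0.006]},
    {"aperture":0.035,"d":[0,0,0.011]},
    {"aperture":0.035,"d":[0,0,0.015]},
    {"aperture":0.035,"d":[0,0,0.0175]},
    {"aperture":0.035,"d":[0,0,0.0185]},
    {"aperture":0.035,"d":[0,0,0.0185]},
    {"aperture":0.035,"d":[0,0,0.0185]}
  ]
}}

```text
t: 5.63
eef_pos: [0.6119, -0.0861, 0.1159]
ee_rot: [-3.14, -0.0, -1.763]
force: [-4.3, 2.6, 10.2]
width: 0.0395
gripper_force: 15.0
```

```bash
python3 - <<'E'
from h import *
g=frame("scene"); cv2.imwrite("pics/s2.png",cv2.resize(g[150:350,200:460,::-1],None,fx=3,fy=3,interpolation=cv2.INTER_CUBIC))
E
```

```text
(no output)
```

View pics/s2.png

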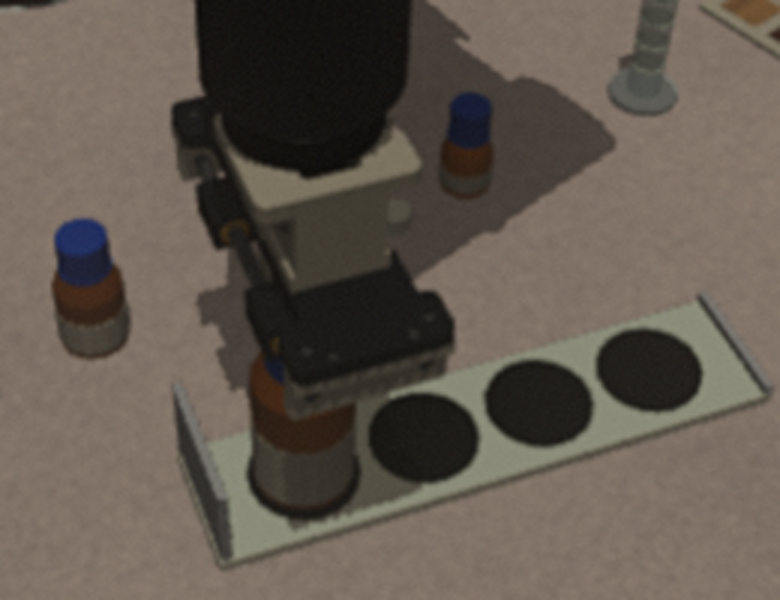

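The crop shows d standing on the pad by the end plate (base at about (305,490)) with an even black rim showing. The upward force of about 13 N confirms contact, so I'm releasing.

{"method": "nudge_tcp", "body": {
  "plan": [
    {"aperture":0.039},
    {"aperture":0.088},
    {"aperture":0.088},
    {"aperture":0.088},
    {"aperture":0.088},
    {"aperture":0.088,"d":[0,0,-0.02]},
    {"aperture":0.088,"d":[0,0,-0.05]},
    {"aperture":0.088,"d":[0,0,-0.09]},
    {"aperture":0.088,"d":[0,0,-0.12]},
    {"aperture":0.088,"d":[0,0,-0.12]},
    {"aperture":0.088,"d":[0,0,-0.12]},
    {"aperture":0.088,"d":[0,0,-0.12]}
  ]
}}

```text
t: 6.68
eef_pos: [0.611, -0.0859, 0.2336]
ee_rot: [3.141, 0.0, -1.764]
force: [0.0, -0.7, -0.8]
width: 0.0873
gripper_force: 0.0
```

```bash
python3 -c "
from h import *
print(go([.4705,-.2949,.0825]))"
```

```text
(array([ 0.61097209, -0.08593528,  0.23357098]), array([ 3.14106913e+00,  3.11063162e-04, -1.76405797e+00]), array([0.2321006 , 0.09764392, 0.15104993]))
```

{"method": "nudge_tcp", "body": {
  "plan": [
    {"aperture":0.088,"d":[0.232,0.098,0]},
    {"aperture":0.088,"d":[0.232,0.098,0]},
    {"aperture":0.088,"d":[0.232,0.098,0]},
    {"aperture":0.088,"d":[0.232,0.098,0]},
    {"aperture":0.088,"d":[0.232,0.098,0]},
    {"aperture":0.088,"d":[0.232,0.098,0]},
    {"aperture":0.088,"d":[0.232,0.098,0]},
    {"aperture":0.088,"d":[0.232,0.098,0]},
    {"aperture":0.088,"d":[0.232,0.098,0]},
    {"aperture":0.088,"d":[0.232,0.098,0.04]},
    {"aperture":0.088,"d":[0.232,0.098,0.08]},
    {"aperture":0.088,"d":[0.232,0.098,0.11]},
    {"aperture":0.088,"d":[0.232,0.098,0.135]},
    {"aperture":0.088,"d":[0.232,0.098,0.135]},
    {"aperture":0.088,"d":[0.232,0.098,0.135]},
    {"aperture":0.088,"d":[0.232,0.098,0.135]}
  ]
}}

```text
t: 8.02
eef_pos: [0.4721, -0.2946, 0.1002]
ee_rot: [-3.141, -0.001, -1.762]
force: [-0.2, -1.0, 0.6]
width: 0.0879
gripper_force: 0.0
```

```bash
python3 - <<'E'
from h import *
print(go([.4705,-.2949,.0825]))
f=frame("top")
for c,s in blobs(blue(f),60,2000): print(c.round(1),s,plane("top",[c],.139)[0].round(4))
E
```

```text
(array([ 0.47207175, -0.29461304,  0.10022196]), array([-3.14055205e+00, -5.62232755e-04, -1.76205010e+00]), array([0.00057054, 0.00150699, 0.01772072]))
[250.  271.5] [243 265  15  14 154] [0.4469 0.1274 0.139 ]
```

{"method": "nudge_tcp", "body": {
  "plan": [
    {"aperture":0.088,"d":[0,0.001,0.01]},
    {"aperture":0.088,"d":[0,0.001,0.016]},
    {"aperture":0.088,"d":[0,0.001,0.017]},
    {"aperture":0.088,"d":[0,0.001,0.017]},
    {"aperture":0.031,"d":[0,0.001,0.017]},
    {"aperture":0.031,"d":[0,0.001,0.017]},
    {"aperture":0.031,"d":[0,0.001,0.017]},
    {"aperture":0.031,"d":[0,0.001,0.017]},
    {"aperture":0.031,"d":[0,0.001,0.017]},
    {"aperture":0.031,"d":[0,0.001,0.017]},
    {"aperture":0.031,"d":[0,0.001,0.017]},
    {"aperture":0.031,"d":[0,0.001,0.017]},
    {"aperture":0.031,"d":[0,0.001,0.017]}
  ]
}}

```text
t: 9.15
eef_pos: [0.4698, -0.2948, 0.0821]
ee_rot: [-3.141, -0.0, -1.764]
force: [1.0, -0.4, -1.0]
width: 0.0358
gripper_force: 15.0
```

{"method": "nudge_tcp", "body": {
  "plan": [
    {"aperture":0.031,"d":[0,0,-0.02]},
    {"aperture":0.031,"d":[0,0,-0.05]},
    {"aperture":0.031,"d":[0,0,-0.09]},
    {"aperture":0.031,"d":[0,0,-0.13]},
    {"aperture":0.031,"d":[0,0,-0.16]},
    {"aperture":0.031,"d":[0,0,-0.18]},
    {"aperture":0.031,"d":[0,0,-0.18]},
    {"aperture":0.031,"d":[0,0,-0.18]},
    {"aperture":0.031,"d":[0,0,-0.18]}
  ]
}}

```text
t: 9.9
eef_pos: [0.4689, -0.2943, 0.2608]
ee_rot: [3.14, 0.001, -1.764]
force: [-0.8, -0.0, -1.9]
width: 0.0355
gripper_force: 15.0
```

```bash
python3 - <<'E'
from h import *
print(go([.6259,-.0126,.0955]))
E
```

```text
(array([ 0.46891399, -0.29425579,  0.26078979]), array([ 3.13978075e+00,  8.30045260e-04, -1.76408609e+00]), array([-0.30642859, -0.10025953,  0.16536281]))
```

{"method": "nudge_tcp", "body": {
  "plan": [
    {"aperture":0.031,"d":[-0.03,-0.01,0]},
    {"aperture":0.031,"d":[-0.07,-0.023,0]},
    {"aperture":0.031,"d":[-0.11,-0.036,0]},
    {"aperture":0.031,"d":[-0.15,-0.049,0]},
    {"aperture":0.031,"d":[-0.19,-0.062,0]},
    {"aperture":0.031,"d":[-0.23,-0.075,0]},
    {"aperture":0.031,"d":[-0.26,-0.085,0]},
    {"aperture":0.031,"d":[-0.285,-0.093,0]},
    {"aperture":0.031,"d":[-0.3,-0.098,0]},
    {"aperture":0.031,"d":[-0.306,-0.1,0]},
    {"aperture":0.031,"d":[-0.306,-0.1,0]},
    {"aperture":0.031,"d":[-0.306,-0.1,0]},
    {"aperture":0.031,"d":[-0.306,-0.1,0.03]},
    {"aperture":0.031,"d":[-0.306,-0.1,0.07]},
    {"aperture":0.031,"d":[-0.306,-0.1,0.11]},
    {"aperture":0.031,"d":[-0.306,-0.1,0.135]},
    {"aperture":0.031,"d":[-0.306,-0.1,0.15]},
    {"aperture":0.031,"d":[-0.306,-0.1,0.15]},
    {"aperture":0.031,"d":[-0.306,-0.1,0.15]},
    {"aperture":0.031,"d":[-0.306,-0.1,0.15]}
  ]
}}

```text
t: 11.57
eef_pos: [0.6273, -0.0144, 0.1137]
ee_rot: [-3.139, 0.0, -1.764]
force: [-0.6, 0.4, -1.0]
width: 0.0357
gripper_force: 15.0
```

```bash
python3 - <<'E'
from h import *
print(go([.6259,-.0126,.0955]))
E
```

```text
(array([ 0.62729888, -0.01437182,  0.11372941]), array([-3.13945667e+00,  4.19763460e-04, -1.76436912e+00]), array([-0.00146198,  0.00175252,  0.01822633]))
```

{"method": "nudge_tcp", "body": {
  "plan": [
    {"aperture":0.031,"d":[-0.0015,0.0012,0.006]},
    {"aperture":0.031,"d":[-0.0015,0.0012,0.011]},
    {"aperture":0.031,"d":[-0.0015,0.0012,0.015]},
    {"aperture":0.031,"d":[-0.0015,0.0012,0.0175]},
    {"aperture":0.031,"d":[-0.0015,0.0012,0.0185]},
    {"aperture":0.031,"d":[-0.0015,0.0012,0.0185]},
    {"aperture":0.031,"d":[-0.0015,0.0012,0.0185]}
  ]
}}

```text
t: 12.15
eef_pos: [0.6264, -0.0123, 0.0955]
ee_rot: [-3.139, -0.0, -1.763]
force: [-2.9, -1.3, 9.9]
width: 0.0354
gripper_force: 15.0
```

```bash
python3 - <<'E'
from h import *
g=frame("scene"); cv2.imwrite("pics/s3.png",cv2.resize(g[150:350,200:460,::-1],None,fx=3,fy=3,interpolation=cv2.INTER_CUBIC))
E
```

```text
(no output)
```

View pics/s3.png

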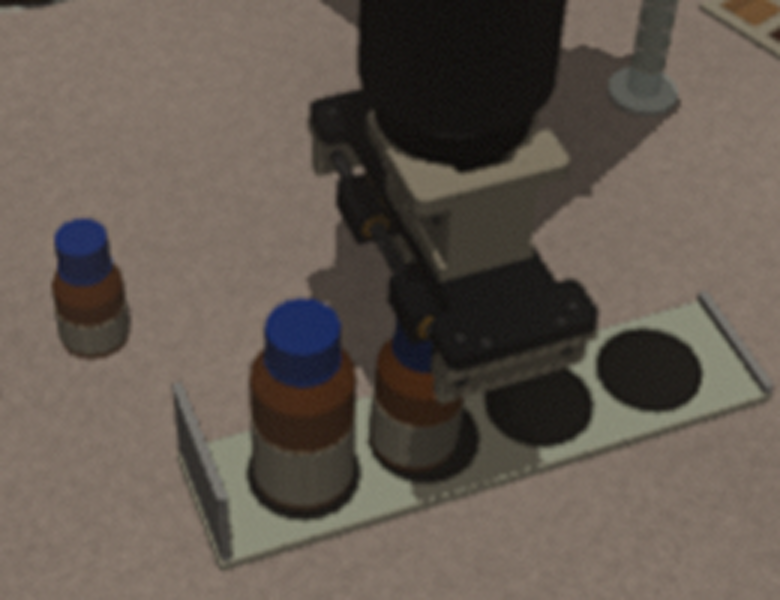

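c is on its pad, base centre at about (416,437) in the crop, but the pad rim is wider on the right. It sits a few mm toward d, so I'll measure before releasing.

```bash
cat >> h.py <<'E'
def proj(n,pts):
    p=camrig.camera_params(n);K=np.array([[p['fx'],0,p['cx']],[0,p['fy'],p['cy']],[0,0,1]]);T=np.linalg.inv(p['T'])
    return cv2.projectPoints(np.array(pts,float),cv2.Rodrigues(T[:3,:3])[0],T[:3,3],K,p['D'])[0].reshape(-1,2)
PS=np.array([[.6126,-.0869],[.627,-.0133],[.6414,.0602],[.6559,.1337]]) # pads, scene camera
def lateral(g,i,zs=(.022,.026,.030)):
    """offset along the row (m) of the bottle on pad i, from its label edges at heights zs"""
    u=(PS[3]-PS[0])/np.linalg.norm(PS[3]-PS[0]); r=[]
    G=cv2.resize(cv2.cvtColor(g,cv2.COLOR_RGB2GRAY),None,fx=4,fy=4,interpolation=cv2.INTER_CUBIC).astype(int)
    for z in zs:
        a,b=proj("scene",[[*(PS[i]),z],[*(PS[i]+u*.01),z]]); row=int(round(4*a[1]+1.5)); x0=int(4*a[0])
        line=G[row,x0-120:x0+120]; r.append((a.round(1).tolist(),(b-a).round(1).tolist(),line[::6].tolist()))
    return r
E
python3 - <<'E'
from h import *
g=frame("scene")
for i in (0,1):
    for r in lateral(g,i): print(i,*r)
E
```

```text
0 [300.7, 304.2] [5.5, -1.6] [114, 126, 137, 137, 137, 136, 137, 137, 98, 39, 53, 58, 59, 60, 62, 65, 65, 66, 67, 67, 65, 65, 66, 64, 63, 64, 62, 60, 59, 58, 53, 46, 39, 104, 138, 137, 136, 108, 40, 23]
0 [300.7, 302.8] [5.5, -1.6] [119, 134, 138, 137, 136, 137, 137, 140, 111, 46, 51, 59, 60, 61, 63, 63, 66, 67, 66, 66, 64, 66, 67, 67, 63, 63, 61, 60, 59, 58, 54, 45, 51, 118, 140, 138, 113, 58, 28, 40]
0 [300.7, 301.4] [5.5, -1.6] [116, 137, 137, 137, 136, 136, 137, 138, 126, 72, 50, 58, 60, 61, 63, 66, 67, 73, 65, 65, 69, 68, 65, 68, 69, 64, 63, 60, 59, 57, 55, 45, 73, 128, 138, 129, 70, 28, 45, 60]
1 [341.0, 292.3] [5.3, -1.6] [34, 35, 34, 35, 47, 88, 138, 138, 95, 48, 52, 58, 59, 60, 62, 65, 70, 69, 61, 49, 48, 47, 47, 45, 50, 47, 46, 43, 37, 22, 20, 22, 40, 75, 79, 79, 69, 41, 20, 24]
1 [341.1, 290.9] [5.3, -1.6] [35, 34, 33, 32, 40, 100, 138, 133, 81, 45, 54, 55, 59, 63, 67, 64, 56, 52, 39, 35, 35, 37, 38, 39, 44, 43, 45, 46, 40, 22, 21, 26, 62, 76, 77, 65, 35, 18, 23, 25]
1 [341.2, 289.5] [5.3, -1.6] [35, 35, 32, 32, 37, 103, 139, 133, 87, 45, 53, 56, 59, 61, 53, 42, 33, 34, 34, 34, 33, 36, 33, 34, 35, 33, 42, 43, 39, 22, 18, 42, 73, 80, 73, 39, 23, 19, 22, 25]
```

{"method": "nudge_tcp", "body": {
  "plan": [
    {"aperture":0.031,"d":[0,0,-0.004]},
    {"aperture":0.031,"d":[0,0,-0.006]},
    {"aperture":0.031,"d":[0,0,-0.006]},
    {"aperture":0.031,"d":[-0.0036,0,-0.006]},
    {"aperture":0.031,"d":[-0.0036,0,-0.006]},
    {"aperture":0.031,"d":[-0.0036,0,-0.006]},
    {"aperture":0.031,"d":[-0.0036,0,-0.003]},
    {"aperture":0.031,"d":[-0.0036,0,0]},
    {"aperture":0.031,"d":[-0.0036,0,0]},
    {"aperture":0.031,"d":[-0.0036,0,0]}
  ]
}}

```text
t: 13.08
eef_pos: [0.6272, -0.0088, 0.0949]
ee_rot: [-3.14, -0.0, -1.763]
force: [-0.9, -1.7, 8.0]
width: 0.0357
gripper_force: 15.0
```

```bash
python3 - <<'E'
from h import *
g=frame("scene")
for i in (1,):
    for r in lateral(g,i): print(i,*r)
E
```

```text
1 [341.0, 292.3] [5.3, -1.6] [34, 33, 33, 36, 46, 89, 140, 138, 90, 30, 47, 54, 56, 57, 61, 61, 60, 67, 65, 64, 52, 48, 50, 49, 49, 47, 46, 46, 45, 40, 23, 21, 40, 75, 79, 79, 67, 39, 22, 22]
1 [341.1, 290.9] [5.3, -1.6] [36, 33, 34, 31, 40, 102, 137, 135, 99, 38, 47, 52, 56, 59, 60, 57, 53, 58, 57, 50, 39, 40, 41, 43, 40, 45, 48, 46, 45, 40, 23, 26, 59, 80, 77, 66, 36, 22, 21, 21]
1 [341.2, 289.5] [5.3, -1.6] [33, 35, 33, 31, 38, 102, 140, 137, 123, 52, 42, 54, 55, 59, 62, 58, 42, 38, 38, 33, 34, 33, 32, 33, 34, 37, 40, 42, 47, 42, 25, 40, 74, 79, 74, 40, 21, 20, 22, 24]
```

{"method": "nudge_tcp", "body": {
  "plan": [
    {"aperture":0.036},
    {"aperture":0.088},
    {"aperture":0.088},
    {"aperture":0.088},
    {"aperture":0.088},
    {"aperture":0.088,"d":[0,0,-0.02]},
    {"aperture":0.088,"d":[0,0,-0.05]},
    {"aperture":0.088,"d":[0,0,-0.09]},
    {"aperture":0.088,"d":[0,0,-0.13]},
    {"aperture":0.088,"d":[0,0,-0.14]},
    {"aperture":0.088,"d":[0,0,-0.14]},
    {"aperture":0.088,"d":[0,0,-0.14]}
  ]
}}

```text
t: 14.13
eef_pos: [0.6266, -0.0081, 0.2343]
ee_rot: [-3.14, 0.001, -1.764]
force: [0.1, 0.4, -1.1]
width: 0.0872
gripper_force: 0.0
```

```bash
python3 -c "
from h import *
print(go([.444,-.1385,.064]))"
```

```text
(array([ 0.62655737, -0.00808494,  0.23426599]), array([-3.14007181e+00,  1.16685271e-03, -1.76379559e+00]), array([0.16320737, 0.15441234, 0.16984102]))
```

{"method": "nudge_tcp", "body": {
  "plan": [
    {"aperture":0.088,"d":[0.163,0.154,0]},
    {"aperture":0.088,"d":[0.163,0.154,0]},
    {"aperture":0.088,"d":[0.163,0.154,0]},
    {"aperture":0.088,"d":[0.163,0.154,0]},
    {"aperture":0.088,"d":[0.163,0.154,0]},
    {"aperture":0.088,"d":[0.163,0.154,0]},
    {"aperture":0.088,"d":[0.163,0.154,0]},
    {"aperture":0.088,"d":[0.163,0.154,0]},
    {"aperture":0.088,"d":[0.163,0.154,0]},
    {"aperture":0.088,"d":[0.163,0.154,0.04]},
    {"aperture":0.088,"d":[0.163,0.154,0.08]},
    {"aperture":0.088,"d":[0.163,0.154,0.11]},
    {"aperture":0.088,"d":[0.163,0.154,0.14]},
    {"aperture":0.088,"d":[0.163,0.154,0.15]},
    {"aperture":0.088,"d":[0.163,0.154,0.15]},
    {"aperture":0.088,"d":[0.163,0.154,0.15]},
    {"aperture":0.088,"d":[0.163,0.154,0.15]}
  ]
}}

```text
t: 15.55
eef_pos: [0.4451, -0.1384, 0.0841]
ee_rot: [-3.141, -0.0, -1.763]
force: [0.5, 0.4, 0.6]
width: 0.0877
gripper_force: 0.0
```

```bash
python3 - <<'E'
from h import *
print(go([.444,-.1385,.064]))
g=frame("scene"); cv2.imwrite("pics/s4.png",cv2.resize(g[150:350,200:460,::-1],None,fx=3,fy=3,interpolation=cv2.INTER_CUBIC))
for r in lateral(g,1): print(*r)
E
```

```text
(array([ 0.44506306, -0.13843632,  0.08409439]), array([-3.14095834e+00, -1.17505962e-04, -1.76286216e+00]), array([0.00026308, 0.0010441 , 0.02009376]))
[341.0, 292.3] [5.3, -1.6] [35, 32, 31, 33, 44, 82, 128, 127, 82, 29, 46, 49, 52, 53, 55, 57, 60, 63, 65, 60, 58, 58, 60, 59, 58, 54, 55, 54, 50, 41, 26, 22, 60, 119, 128, 127, 110, 61, 24, 26]
[341.1, 290.9] [5.3, -1.6] [33, 31, 32, 31, 38, 92, 128, 125, 92, 37, 45, 49, 52, 54, 59, 63, 57, 51, 52, 43, 45, 46, 43, 51, 58, 65, 56, 51, 51, 41, 24, 38, 98, 128, 127, 102, 50, 22, 25, 26]
[341.2, 289.5] [5.3, -1.6] [34, 32, 33, 30, 36, 95, 128, 126, 115, 50, 43, 48, 53, 59, 58, 49, 37, 34, 33, 34, 34, 35, 33, 34, 41, 51, 49, 54, 53, 40, 24, 65, 119, 129, 119, 60, 24, 27, 28, 27]
```

View pics/s4.png

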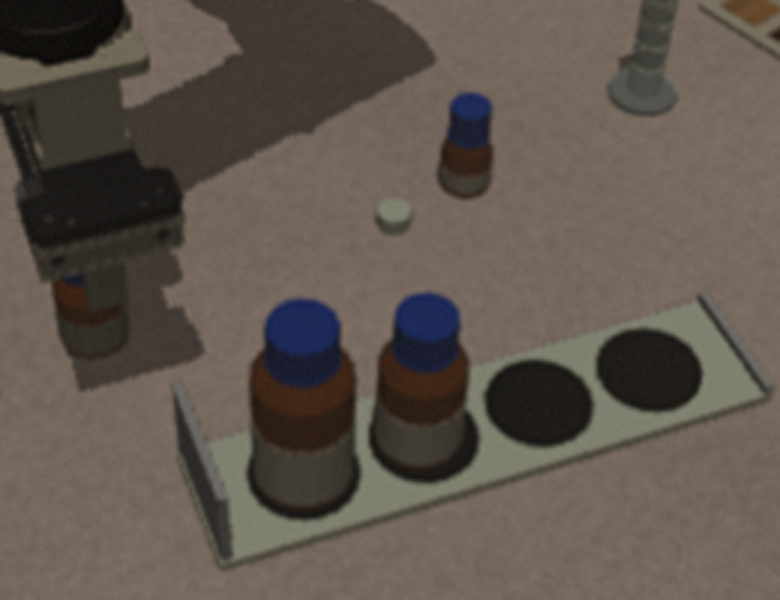

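c now stands on pad 2 (base mid at about (420,435) against pad centre (424,437)), 1 to 2 mm off. I'll recheck it from the top camera later. The gripper is over b, so I'm grasping it.

{"method": "nudge_tcp", "body": {
  "plan": [
    {"aperture":0.088,"d":[0,0,0.01]},
    {"aperture":0.088,"d":[0,0,0.017]},
    {"aperture":0.088,"d":[0,0,0.0195]},
    {"aperture":0.088,"d":[0,0,0.0195]},
    {"aperture":0.027,"d":[0,0,0.0195]},
    {"aperture":0.027,"d":[0,0,0.0195]},
    {"aperture":0.027,"d":[0,0,0.0195]},
    {"aperture":0.027,"d":[0,0,0.0195]},
    {"aperture":0.027,"d":[0,0,0.0195]},
    {"aperture":0.027,"d":[0,0,0.0195]},
    {"aperture":0.027,"d":[0,0,0.0195]},
    {"aperture":0.027,"d":[0,0,0.0195]},
    {"aperture":0.027,"d":[0,0,0.0195]},
    {"aperture":0.027,"d":[0,0,0.0195]}
  ]
}}

```text
t: 16.77
eef_pos: [0.4439, -0.1388, 0.064]
ee_rot: [3.142, -0.0, -1.764]
force: [-0.1, 0.7, 0.2]
width: 0.032
gripper_force: 15.0
```

{"method": "nudge_tcp", "body": {
  "plan": [
    {"aperture":0.027,"d":[0,0,-0.02]},
    {"aperture":0.027,"d":[0,0,-0.05]},
    {"aperture":0.027,"d":[0,0,-0.09]},
    {"aperture":0.027,"d":[0,0,-0.13]},
    {"aperture":0.027,"d":[0,0,-0.16]},
    {"aperture":0.027,"d":[0,0,-0.18]},
    {"aperture":0.027,"d":[0,0,-0.18]},
    {"aperture":0.027,"d":[0,0,-0.18]},
    {"aperture":0.027,"d":[0,0,-0.18]}
  ]
}}

```text
t: 17.52
eef_pos: [0.4432, -0.1386, 0.2431]
ee_rot: [3.14, 0.0, -1.764]
force: [0.1, -0.3, -2.2]
width: 0.032
gripper_force: 15.0
```

```bash
python3 - <<'E'
from h import *
print(go([.6402,.0608,.0775]))
E
```

```text
(array([ 0.44317562, -0.13862396,  0.24309698]), array([ 3.14026310e+00,  2.23790760e-04, -1.76403514e+00]), array([-0.23351135, -0.15528029,  0.16544293]))
```

{"method": "nudge_tcp", "body": {
  "plan": [
    {"aperture":0.027,"d":[-0.03,-0.02,0]},
    {"aperture":0.027,"d":[-0.06,-0.04,0]},
    {"aperture":0.027,"d":[-0.09,-0.06,0]},
    {"aperture":0.027,"d":[-0.12,-0.08,0]},
    {"aperture":0.027,"d":[-0.15,-0.1,0]},
    {"aperture":0.027,"d":[-0.18,-0.12,0]},
    {"aperture":0.027,"d":[-0.21,-0.14,0]},
    {"aperture":0.027,"d":[-0.228,-0.152,0]},
    {"aperture":0.027,"d":[-0.234,-0.155,0]},
    {"aperture":0.027,"d":[-0.234,-0.155,0]},
    {"aperture":0.027,"d":[-0.234,-0.155,0]},
    {"aperture":0.027,"d":[-0.234,-0.155,0.03]},
    {"aperture":0.027,"d":[-0.234,-0.155,0.07]},
    {"aperture":0.027,"d":[-0.234,-0.155,0.11]},
    {"aperture":0.027,"d":[-0.234,-0.155,0.135]},
    {"aperture":0.027,"d":[-0.234,-0.155,0.145]},
    {"aperture":0.027,"d":[-0.234,-0.155,0.145]},
    {"aperture":0.027,"d":[-0.234,-0.155,0.145]},
    {"aperture":0.027,"d":[-0.234,-0.155,0.145]}
  ]
}}

```text
t: 19.1
eef_pos: [0.6423, 0.0611, 0.1016]
ee_rot: [-3.138, 0.001, -1.764]
force: [-0.1, 0.4, -0.1]
width: 0.0319
gripper_force: 15.0
```

```bash
python3 - <<'E'
from h import *
print(go([.6405,.0608,.077]))
E
```

```text
(array([0.64226112, 0.06111838, 0.10156904]), array([-3.13830659e+00,  1.40694959e-03, -1.76370571e+00]), array([0.00068468, 0.00174814, 0.02456249]))
```

{"method": "nudge_tcp", "body": {
  "plan": [
    {"aperture":0.027,"d":[0,0.001,0.008]},
    {"aperture":0.027,"d":[0,0.001,0.014]},
    {"aperture":0.027,"d":[0,0.001,0.019]},
    {"aperture":0.027,"d":[0,0.001,0.0225]},
    {"aperture":0.027,"d":[0,0.001,0.0245]},
    {"aperture":0.027,"d":[0,0.001,0.025]},
    {"aperture":0.027,"d":[0,0.001,0.025]},
    {"aperture":0.027,"d":[0,0.001,0.025]}
  ]
}}

```text
t: 19.77
eef_pos: [0.6406, 0.0614, 0.0763]
ee_rot: [-3.14, 0.0, -1.763]
force: [-5.3, 0.1, 15.2]
width: 0.0314
gripper_force: 15.0
```

```bash
python3 - <<'E'
from h import *
g=frame("scene"); cv2.imwrite("pics/s5.png",cv2.resize(g[150:350,200:460,::-1],None,fx=3,fy=3,interpolation=cv2.INTER_CUBIC))
for r in lateral(g,2): print(*r)
E
```

```text
[379.6, 280.8] [5.0, -1.5] [40, 35, 31, 31, 90, 135, 136, 129, 69, 24, 19, 21, 33, 43, 43, 46, 44, 45, 45, 42, 38, 40, 38, 36, 43, 42, 48, 48, 42, 28, 22, 27, 65, 78, 75, 70, 39, 23, 21, 26]
[379.9, 279.4] [5.0, -1.5] [44, 44, 32, 33, 92, 135, 135, 132, 92, 31, 19, 24, 34, 42, 45, 45, 40, 37, 35, 30, 35, 33, 34, 35, 33, 34, 37, 42, 45, 30, 24, 45, 74, 80, 64, 35, 20, 22, 23, 26]
[380.1, 278.0] [5.1, -1.5] [43, 42, 39, 38, 88, 133, 135, 136, 117, 38, 16, 23, 36, 45, 43, 39, 33, 30, 32, 33, 31, 32, 33, 31, 31, 33, 33, 38, 53, 50, 49, 68, 77, 71, 41, 18, 20, 23, 22, 22]
```

View pics/s5.png

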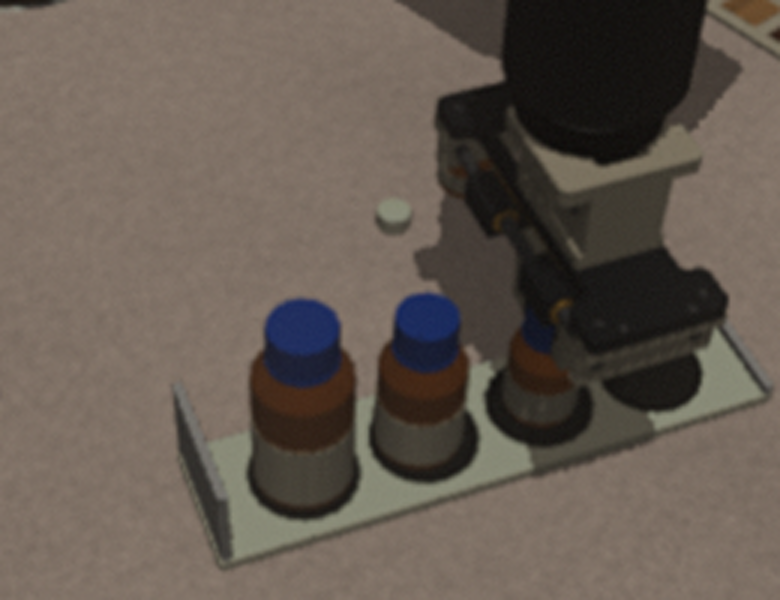

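b stands centred on pad 3, base at about (540,405) with an even rim. Releasing and going to a.

{"method": "nudge_tcp", "body": {
  "plan": [
    {"aperture":0.032,"d":[0,0,-0.001]},
    {"aperture":0.088,"d":[0,0,-0.001]},
    {"aperture":0.088,"d":[0,0,-0.001]},
    {"aperture":0.088,"d":[0,0,-0.001]},
    {"aperture":0.088,"d":[0,0,-0.001]},
    {"aperture":0.088,"d":[0,0,-0.02]},
    {"aperture":0.088,"d":[0,0,-0.05]},
    {"aperture":0.088,"d":[0,0,-0.09]},
    {"aperture":0.088,"d":[0,0,-0.13]},
    {"aperture":0.088,"d":[0,0,-0.15]},
    {"aperture":0.088,"d":[0,0,-0.15]},
    {"aperture":0.088,"d":[0,0,-0.15]}
  ]
}}

```text
t: 20.82
eef_pos: [0.6405, 0.0616, 0.2255]
ee_rot: [-3.139, 0.002, -1.764]
force: [-0.4, -0.4, -1.5]
width: 0.0873
gripper_force: 0.0
```

```bash
python3 -c "
from h import *
print(go([.4492,.1395,.046]))"
```

```text
(array([0.64051117, 0.0616206 , 0.22553108]), array([-3.13915922e+00,  1.74670273e-03, -1.76384541e+00]), array([-0.03941557,  0.20313512,  0.17910642]))
```

{"method": "nudge_tcp", "body": {
  "plan": [
    {"aperture":0.088,"d":[-0.04,0.2025,0]},
    {"aperture":0.088,"d":[-0.04,0.2025,0]},
    {"aperture":0.088,"d":[-0.04,0.2025,0]},
    {"aperture":0.088,"d":[-0.04,0.2025,0]},
    {"aperture":0.088,"d":[-0.04,0.2025,0]},
    {"aperture":0.088,"d":[-0.04,0.2025,0]},
    {"aperture":0.088,"d":[-0.04,0.2025,0]},
    {"aperture":0.088,"d":[-0.04,0.2025,0]},
    {"aperture":0.088,"d":[-0.04,0.2025,0.04]},
    {"aperture":0.088,"d":[-0.04,0.2025,0.08]},
    {"aperture":0.088,"d":[-0.04,0.2025,0.11]},
    {"aperture":0.088,"d":[-0.04,0.2025,0.14]},
    {"aperture":0.088,"d":[-0.04,0.2025,0.155]},
    {"aperture":0.088,"d":[-0.04,0.2025,0.16]},
    {"aperture":0.088,"d":[-0.04,0.2025,0.16]},
    {"aperture":0.088,"d":[-0.04,0.2025,0.16]},
    {"aperture":0.088,"d":[-0.04,0.2025,0.16]}
  ]
}}

```text
t: 22.23
eef_pos: [0.4499, 0.1397, 0.065]
ee_rot: [-3.14, 0.001, -1.764]
force: [-0.2, 0.1, -0.3]
width: 0.0879
gripper_force: 0.0
```

```bash
python3 - <<'E'
from h import *
print(go([.4492,.1395,.046]))
g=frame("scene")
for r in lateral(g,2): print(*r)
f=frame("top")
for c,s in blobs(blue(f),60,2000): print(c.round(1),s,[plane("top",[c],z)[0,:2].round(4).tolist() for z in(.139,.119,.101,.07)])
E
```

```text
(array([0.44991845, 0.13971683, 0.06498126]), array([-3.14045522e+00,  9.99509642e-04, -1.76419954e+00]), array([0.00036984, 0.00068497, 0.01898013]))
[379.6, 280.8] [5.0, -1.5] [37, 33, 29, 30, 83, 127, 123, 118, 64, 24, 25, 25, 36, 44, 51, 51, 50, 55, 60, 54, 47, 49, 48, 46, 56, 55, 55, 57, 48, 33, 22, 40, 103, 128, 124, 111, 59, 24, 25, 27]
[379.9, 279.4] [5.0, -1.5] [41, 40, 32, 31, 84, 122, 126, 122, 85, 31, 22, 24, 35, 46, 49, 49, 45, 43, 41, 36, 33, 32, 34, 33, 36, 41, 52, 59, 49, 30, 27, 72, 122, 127, 104, 53, 24, 26, 27, 26]
[380.1, 278.0] [5.1, -1.5] [42, 42, 39, 33, 82, 125, 126, 126, 109, 36, 22, 22, 37, 46, 49, 48, 34, 31, 31, 32, 34, 33, 33, 33, 34, 33, 32, 43, 51, 36, 67, 117, 129, 117, 58, 23, 27, 24, 27, 28]
[292.1 172. ] [284 164  17  17 214] [[0.627, 0.0578], [0.6319, 0.0592], [0.6363, 0.0605], [0.6439, 0.0627]]
[332.4 178.2] [324 169  18  19 278] [[0.6169, -0.0149], [0.6215, -0.0152], [0.6257, -0.0155], [0.6329, -0.016]]
[371.  183.7] [361 173  21  22 361] [[0.608, -0.0845], [0.6125, -0.0866], [0.6164, -0.0884], [0.6233, -0.0915]]
```

{"method": "nudge_tcp", "body": {
  "plan": [
    {"aperture":0.088,"d":[0,0,0.01]},
    {"aperture":0.088,"d":[0,0,0.016]},
    {"aperture":0.088,"d":[0,0,0.0185]},
    {"aperture":0.088,"d":[0,0,0.0185]},
    {"aperture":0.023,"d":[0,0,0.0185]},
    {"aperture":0.023,"d":[0,0,0.0185]},
    {"aperture":0.023,"d":[0,0,0.0185]},
    {"aperture":0.023,"d":[0,0,0.0185]},
    {"aperture":0.023,"d":[0,0,0.0185]},
    {"aperture":0.023,"d":[0,0,0.0185]},
    {"aperture":0.023,"d":[0,0,0.0185]},
    {"aperture":0.023,"d":[0,0,0.0185]},
    {"aperture":0.023,"d":[0,0,0.0185]},
    {"aperture":0.023,"d":[0,0,0.0185]},
    {"aperture":0.023,"d":[0,0,0.0185]}
  ]
}}

```text
t: 23.58
eef_pos: [0.4488, 0.1394, 0.0455]
ee_rot: [3.142, -0.0, -1.764]
force: [0.6, -0.3, -0.1]
width: 0.0276
gripper_force: 15.0
```

{"method": "nudge_tcp", "body": {
  "plan": [
    {"aperture":0.023,"d":[0,0,-0.02]},
    {"aperture":0.023,"d":[0,0,-0.05]},
    {"aperture":0.023,"d":[0,0,-0.09]},
    {"aperture":0.023,"d":[0,0,-0.13]},
    {"aperture":0.023,"d":[0,0,-0.16]},
    {"aperture":0.023,"d":[0,0,-0.18]},
    {"aperture":0.023,"d":[0,0,-0.18]},
    {"aperture":0.023,"d":[0,0,-0.18]},
    {"aperture":0.023,"d":[0,0,-0.18]}
  ]
}}

```text
t: 24.33
eef_pos: [0.4482, 0.1391, 0.2247]
ee_rot: [3.14, -0.001, -1.764]
force: [0.1, -0.6, -0.8]
width: 0.0275
gripper_force: 15.0
```

```bash
python3 - <<'E'
from h import *
print(go([.655,.1343,.059]))
E
```

```text
(array([0.44819592, 0.13914073, 0.22468083]), array([ 3.14046422e+00, -5.25666712e-04, -1.76407184e+00]), array([-0.03505826, -0.20407005,  0.16543225]))
```

{"method": "nudge_tcp", "body": {
  "plan": [
    {"aperture":0.023,"d":[-0.005,-0.03,0]},
    {"aperture":0.023,"d":[-0.012,-0.07,0]},
    {"aperture":0.023,"d":[-0.019,-0.11,0]},
    {"aperture":0.023,"d":[-0.026,-0.15,0]},
    {"aperture":0.023,"d":[-0.031,-0.18,0]},
    {"aperture":0.023,"d":[-0.034,-0.198,0]},
    {"aperture":0.023,"d":[-0.035,-0.2035,0]},
    {"aperture":0.023,"d":[-0.035,-0.2035,0]},
    {"aperture":0.023,"d":[-0.035,-0.2035,0]},
    {"aperture":0.023,"d":[-0.035,-0.2035,0.03]},
    {"aperture":0.023,"d":[-0.035,-0.2035,0.07]},
    {"aperture":0.023,"d":[-0.035,-0.2035,0.11]},
    {"aperture":0.023,"d":[-0.035,-0.2035,0.135]},
    {"aperture":0.023,"d":[-0.035,-0.2035,0.147]},
    {"aperture":0.023,"d":[-0.035,-0.2035,0.147]},
    {"aperture":0.023,"d":[-0.035,-0.2035,0.147]},
    {"aperture":0.023,"d":[-0.035,-0.2035,0.147]}
  ]
}}

```text
t: 25.75
eef_pos: [0.6565, 0.1355, 0.0811]
ee_rot: [-3.138, 0.002, -1.763]
force: [-0.5, 1.0, 0.2]
width: 0.0274
gripper_force: 15.0
```

```bash
python3 - <<'E'
from h import *
print(go([.655,.1343,.0587]))
E
```

```text
(array([0.65647223, 0.13545838, 0.08112505]), array([-3.13848999e+00,  1.73892870e-03, -1.76296101e+00]), array([0.00145723, 0.00129347, 0.02241865]))
```

{"method": "nudge_tcp", "body": {
  "plan": [
    {"aperture":0.023,"d":[0.001,0.0005,0.008]},
    {"aperture":0.023,"d":[0.001,0.0005,0.014]},
    {"aperture":0.023,"d":[0.001,0.0005,0.018]},
    {"aperture":0.023,"d":[0.001,0.0005,0.021]},
    {"aperture":0.023,"d":[0.001,0.0005,0.0225]},
    {"aperture":0.023,"d":[0.001,0.0005,0.0225]},
    {"aperture":0.023,"d":[0.001,0.0005,0.0225]}
  ]
}}

```text
t: 26.33
eef_pos: [0.6553, 0.1338, 0.0581]
ee_rot: [-3.14, 0.0, -1.763]
force: [-4.1, -1.2, 12.2]
width: 0.0274
gripper_force: 15.0
```

```bash
python3 - <<'E'
from h import *
g=frame("scene"); cv2.imwrite("pics/s6.png",cv2.resize(g[150:350,240:500,::-1],None,fx=3,fy=3,interpolation=cv2.INTER_CUBIC))
for r in lateral(g,3): print(*r)
E
```

```text
[416.6, 269.8] [4.8, -1.4] [44, 44, 43, 40, 40, 80, 134, 138, 88, 22, 21, 19, 23, 22, 37, 41, 43, 42, 34, 32, 35, 35, 34, 34, 34, 34, 39, 37, 24, 28, 45, 50, 54, 48, 53, 51, 55, 69, 80, 105]
[417.0, 268.4] [4.8, -1.4] [43, 44, 44, 42, 40, 92, 139, 137, 80, 21, 19, 23, 20, 26, 40, 41, 39, 32, 34, 34, 34, 34, 35, 35, 37, 38, 35, 36, 23, 28, 42, 50, 52, 46, 45, 39, 45, 51, 52, 60]
[417.3, 267.0] [4.8, -1.4] [37, 39, 42, 41, 49, 113, 136, 133, 91, 25, 19, 20, 22, 25, 38, 35, 31, 33, 34, 35, 39, 36, 38, 38, 41, 46, 44, 39, 27, 33, 47, 52, 51, 49, 43, 32, 39, 46, 46, 48]
```

View pics/s6.png

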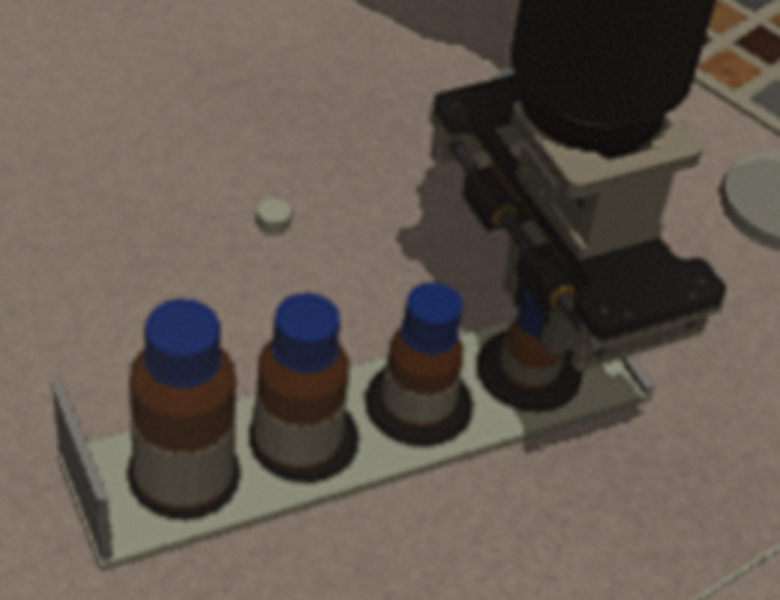

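a stands centred on pad 4, base at about (532,372) against pad centre (530,370). I'll release it, back off and measure all four from both cameras.

{"method": "nudge_tcp", "body": {
  "plan": [
    {"aperture":0.027,"d":[0,0,-0.0005]},
    {"aperture":0.088,"d":[0,0,-0.0005]},
    {"aperture":0.088,"d":[0,0,-0.0005]},
    {"aperture":0.088,"d":[0,0,-0.0005]},
    {"aperture":0.088,"d":[0,0,-0.0005]},
    {"aperture":0.088,"d":[0,0,-0.0005]},
    {"aperture":0.088,"d":[0,0,-0.02]},
    {"aperture":0.088,"d":[0,0,-0.05]},
    {"aperture":0.088,"d":[0,0,-0.09]},
    {"aperture":0.088,"d":[0,0,-0.13]},
    {"aperture":0.088,"d":[0,0,-0.16]},
    {"aperture":0.088,"d":[0,0,-0.16]},
    {"aperture":0.088,"d":[0,0,-0.16]},
    {"aperture":0.088,"d":[-0.04,0.1,-0.16]},
    {"aperture":0.088,"d":[-0.08,0.2,-0.16]},
    {"aperture":0.088,"d":[-0.1,0.24,-0.16]},
    {"aperture":0.088,"d":[-0.1,0.24,-0.16]},
    {"aperture":0.088,"d":[-0.1,0.24,-0.16]},
    {"aperture":0.088,"d":[-0.1,0.24,-0.16]}
  ]
}}

```text
t: 27.97
eef_pos: [0.4443, 0.2726, 0.2148]
ee_rot: [3.14, -0.002, -1.764]
force: [-0.4, 0.7, 0.5]
width: 0.0873
gripper_force: 0.0
```

```bash
python3 - <<'E'
from h import *
g=frame("scene")
for i in range(4):
    for r in lateral(g,i,(.024,.03)): print(i,*r)
f=frame("top"); PT=[[.6101,-.0854],[.6247,-.0119],[.639,.0615],[.6537,.1349]]; Z=[.139,.119,.101,.083]
B=sorted(blobs(blue(f),60,2000),key=lambda t:-t[0][0])
for (c,s),z,p in zip(B,Z,PT): print(c.round(1),s,((plane("top",[c],z)[0,:2]-p)*1000).round(1))
cv2.imwrite("pics/t7.png",cv2.resize(f[130:310,150:420,::-1],None,fx=2.9,fy=2.9,interpolation=cv2.INTER_CUBIC))
E
```

```text
0 [300.7, 303.5] [5.5, -1.6] [102, 114, 119, 119, 118, 119, 120, 120, 90, 34, 47, 50, 50, 53, 53, 55, 57, 57, 58, 57, 55, 56, 56, 58, 55, 55, 54, 52, 51, 50, 46, 40, 38, 98, 120, 120, 112, 71, 24, 20]
0 [300.7, 301.4] [5.5, -1.6] [101, 119, 121, 119, 120, 118, 118, 120, 110, 63, 44, 50, 52, 52, 54, 57, 58, 63, 56, 56, 59, 60, 55, 59, 59, 55, 54, 52, 51, 50, 46, 40, 65, 111, 120, 113, 61, 22, 26, 37]
1 [341.1, 291.6] [5.3, -1.6] [31, 31, 30, 29, 40, 87, 121, 117, 75, 30, 43, 47, 48, 51, 53, 57, 57, 59, 58, 49, 49, 51, 48, 54, 55, 57, 50, 50, 45, 37, 22, 28, 77, 119, 120, 111, 73, 25, 21, 23]
1 [341.2, 289.5] [5.3, -1.6] [31, 30, 28, 29, 34, 89, 120, 119, 107, 48, 40, 45, 50, 54, 56, 43, 35, 30, 32, 30, 31, 32, 29, 31, 38, 46, 47, 50, 49, 36, 22, 60, 112, 122, 111, 57, 22, 21, 24, 23]
2 [379.7, 280.1] [5.0, -1.5] [38, 36, 29, 28, 74, 116, 120, 114, 73, 29, 21, 21, 32, 43, 46, 49, 48, 47, 50, 44, 35, 36, 35, 35, 42, 45, 50, 59, 47, 31, 23, 46, 105, 121, 115, 85, 34, 22, 24, 24]
2 [380.1, 278.0] [5.1, -1.5] [38, 41, 34, 36, 78, 116, 120, 119, 103, 36, 19, 25, 35, 43, 49, 42, 31, 30, 33, 29, 31, 29, 32, 32, 32, 31, 32, 41, 49, 35, 62, 111, 123, 109, 56, 20, 26, 24, 24, 25]
3 [416.8, 269.1] [4.8, -1.4] [40, 40, 39, 37, 37, 81, 122, 118, 69, 23, 24, 24, 24, 27, 39, 45, 47, 40, 34, 32, 35, 34, 33, 35, 34, 34, 45, 45, 26, 21, 35, 101, 119, 120, 120, 117, 119, 119, 120, 109]
3 [417.3, 267.0] [4.8, -1.4] [33, 37, 39, 38, 44, 98, 121, 117, 84, 25, 24, 25, 24, 29, 43, 36, 31, 33, 34, 34, 37, 36, 34, 37, 37, 36, 35, 36, 22, 59, 112, 121, 120, 117, 118, 120, 119, 120, 95, 49]
[371.  183.7] [361 173  21  22 364] [-2.   0.9]
[332.4 178.2] [324 169  18  19 281] [-3.2 -3.4]
[292.2 172. ] [284 164  17  17 217] [-2.8 -1.1]
[255.2 165.8] [248 159  15  15 161] [-1.7 -1.4]
```

View pics/t7.png

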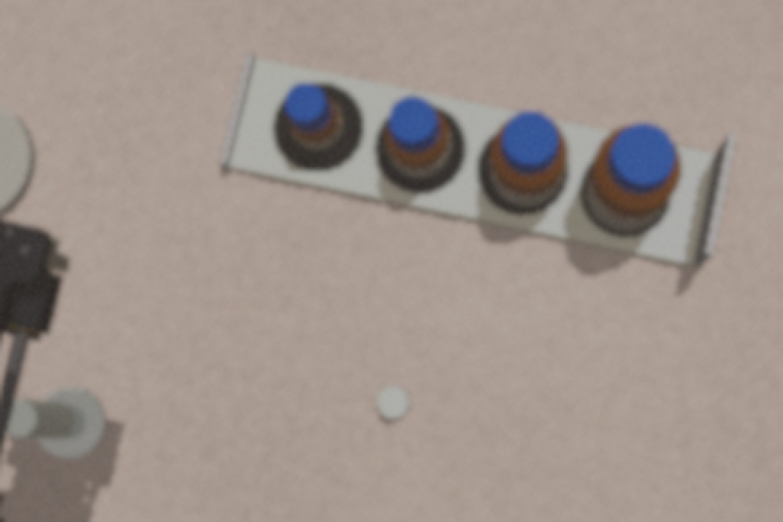

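All four stand upright in the right order (caps at (641,155), (530,140), (414,122), (306,103)), and the cylinder is still in place. a, b and d are within about 2 mm, but c is about 3 to 4 mm off, so I'll regrip it and shift it.

```bash
python3 -c "
from h import *
print(go([.6268,-.0085,.0955]))"
```

```text
(array([0.44233244, 0.27459309, 0.21540538]), array([ 3.14019393e+00, -2.33031284e-04, -1.75898394e+00]), array([ 0.24355713, -0.23433905,  0.11963448]))
```

{"method": "nudge_tcp", "body": {
  "plan": [
    {"aperture":0.088,"d":[0.244,-0.234,0]},
    {"aperture":0.088,"d":[0.244,-0.234,0]},
    {"aperture":0.088,"d":[0.244,-0.234,0]},
    {"aperture":0.088,"d":[0.244,-0.234,0]},
    {"aperture":0.088,"d":[0.244,-0.234,0]},
    {"aperture":0.088,"d":[0.244,-0.234,0]},
    {"aperture":0.088,"d":[0.244,-0.234,0]},
    {"aperture":0.088,"d":[0.244,-0.234,0]},
    {"aperture":0.088,"d":[0.244,-0.234,0]},
    {"aperture":0.088,"d":[0.244,-0.234,0]},
    {"aperture":0.088,"d":[0.244,-0.234,0]},
    {"aperture":0.088,"d":[0.244,-0.234,0]},
    {"aperture":0.088,"d":[0.244,-0.234,0]},
    {"aperture":0.088,"d":[0.244,-0.234,0]}
  ]
}}

```text
t: 29.23
eef_pos: [0.629, -0.0108, 0.2163]
ee_rot: [-3.141, 0.0, -1.762]
force: [-0.4, -0.2, -0.1]
width: 0.0878
gripper_force: 0.0
```

```bash
python3 -c "
from h import *
print(go([.6268,-.0085,.0955]))"
```

```text
(array([ 0.62904098, -0.01078071,  0.21632143]), array([-3.14132785e+00,  2.30985002e-04, -1.76210932e+00]), array([-0.00178507,  0.00266577,  0.12082114]))
```

{"method": "nudge_tcp", "body": {
  "plan": [
    {"aperture":0.088,"d":[-0.002,0.0025,0.04]},
    {"aperture":0.088,"d":[-0.002,0.0025,0.08]},
    {"aperture":0.088,"d":[-0.002,0.0025,0.105]},
    {"aperture":0.088,"d":[-0.002,0.0025,0.117]},
    {"aperture":0.088,"d":[-0.002,0.0025,0.1195]},
    {"aperture":0.088,"d":[-0.002,0.0025,0.1195]},
    {"aperture":0.088,"d":[-0.002,0.0025,0.1195]},
    {"aperture":0.088,"d":[-0.002,0.0025,0.1195]}
  ]
}}

```text
t: 29.9
eef_pos: [0.6287, -0.0091, 0.0987]
ee_rot: [-3.138, 0.001, -1.763]
force: [-0.0, -0.1, 1.5]
width: 0.0874
gripper_force: 0.0
```

```bash
python3 -c "
from h import *
print(go([.6268,-.0085,.0955]))"
```

```text
(array([ 0.62869684, -0.00909187,  0.09871819]), array([-3.13843010e+00,  1.21172225e-03, -1.76327835e+00]), array([-0.00021418,  0.0019852 ,  0.00321219]))
```

{"method": "nudge_tcp", "body": {
  "plan": [
    {"aperture":0.088},
    {"aperture":0.088},
    {"aperture":0.031},
    {"aperture":0.031},
    {"aperture":0.031},
    {"aperture":0.031},
    {"aperture":0.031},
    {"aperture":0.031},
    {"aperture":0.031},
    {"aperture":0.031},
    {"aperture":0.031}
  ]
}}

```text
t: 30.82
eef_pos: [0.6272, -0.0095, 0.0965]
ee_rot: [3.141, -0.0, -1.764]
force: [-1.1, 0.4, 0.4]
width: 0.0356
gripper_force: 15.0
```

{"method": "nudge_tcp", "body": {
  "plan": [
    {"aperture":0.031,"d":[0,0,-0.004]},
    {"aperture":0.031,"d":[0,0,-0.007]},
    {"aperture":0.031,"d":[0,0,-0.007]},
    {"aperture":0.031,"d":[-0.0028,-0.002,-0.007]},
    {"aperture":0.031,"d":[-0.0028,-0.002,-0.007]},
    {"aperture":0.031,"d":[-0.0028,-0.002,-0.007]},
    {"aperture":0.031,"d":[-0.0028,-0.002,-0.007]},
    {"aperture":0.031,"d":[-0.0028,-0.002,-0.004]},
    {"aperture":0.031,"d":[-0.0028,-0.002,-0.001]},
    {"aperture":0.031,"d":[-0.0028,-0.002,0.0003]},
    {"aperture":0.031,"d":[-0.0028,-0.002,0.0003]},
    {"aperture":0.031,"d":[-0.0028,-0.002,0.0003]},
    {"aperture":0.031,"d":[-0.0028,-0.002,0.0003]}
  ]
}}

```text
t: 31.9
eef_pos: [0.6298, -0.0071, 0.0964]
ee_rot: [3.142, -0.0, -1.764]
force: [-1.6, 0.3, 2.5]
width: 0.0357
gripper_force: 15.0
```

{"method": "nudge_tcp", "body": {
  "plan": [
    {"aperture":0.031,"d":[0,0,0.0005]},
    {"aperture":0.031,"d":[0,0,0.0005]},
    {"aperture":0.088,"d":[0,0,0.0005]},
    {"aperture":0.088,"d":[0,0,0.0005]},
    {"aperture":0.088,"d":[0,0,0.0005]},
    {"aperture":0.088,"d":[0,0,0.0005]},
    {"aperture":0.088,"d":[0,0,0.0005]},
    {"aperture":0.088,"d":[0,0,-0.02]},
    {"aperture":0.088,"d":[0,0,-0.05]},
    {"aperture":0.088,"d":[0,0,-0.09]},
    {"aperture":0.088,"d":[0,0,-0.12]},
    {"aperture":0.088,"d":[0,0,-0.13]},
    {"aperture":0.088,"d":[0,0,-0.13]},
    {"aperture":0.088,"d":[0,0.1,-0.13]},
    {"aperture":0.088,"d":[0,0.18,-0.13]},
    {"aperture":0.088,"d":[0,0.18,-0.13]},
    {"aperture":0.088,"d":[0,0.18,-0.13]},
    {"aperture":0.088,"d":[0,0.18,-0.13]},
    {"aperture":0.088,"d":[0,0.18,-0.13]}
  ]
}}

```text
t: 33.48
eef_pos: [0.4499, 0.0274, 0.226]
ee_rot: [3.141, 0.001, -1.762]
force: [0.1, 0.6, 0.1]
width: 0.0877
gripper_force: 0.0
```

{"method": "nudge_tcp", "body": {
  "plan": [
    {"aperture":0.088,"d":[-0.3,0,0]},
    {"aperture":0.088,"d":[-0.3,0,0]},
    {"aperture":0.088,"d":[-0.3,0,0]},
    {"aperture":0.088,"d":[-0.3,0,0]},
    {"aperture":0.088,"d":[-0.3,0,0]},
    {"aperture":0.088,"d":[-0.3,0,0]},
    {"aperture":0.088,"d":[-0.3,0,0]},
    {"aperture":0.088,"d":[-0.3,0,0]},
    {"aperture":0.088,"d":[-0.3,0,0]},
    {"aperture":0.088,"d":[-0.3,0,0]},
    {"aperture":0.088,"d":[-0.3,0,0]}
  ]
}}

```text
t: 34.4
eef_pos: [0.5107, 0.321, 0.2253]
ee_rot: [3.141, -0.001, -1.764]
force: [-0.5, -0.7, 0.3]
width: 0.0877
gripper_force: 0.0
```

```bash
python3 - <<'E'
from h import *
g=frame("scene")
f=frame("top"); PT=[[.6101,-.0854],[.6247,-.0119],[.639,.0615],[.6537,.1349]]; Z=[.139,.119,.101,.083]
B=sorted(blobs(blue(f),60,2000),key=lambda t:-t[0][0])
for (c,s),z,p in zip(B,Z,PT): print(c.round(1),s,((plane("top",[c],z)[0,:2]-p)*1000).round(1))
cv2.imwrite("pics/s8.png",cv2.resize(g[130:350,240:500,::-1],None,fx=2.7,fy=2.7,interpolation=cv2.INTER_CUBIC))
E
```

```text
[371.  183.7] [361 173  21  22 367] [-2.   0.9]
[331.1 176.8] [322 168  19  19 286] [-0.7 -0.9]
[292.2 172. ] [284 164  17  17 215] [-2.7 -1.1]
[255.2 165.7] [248 159  15  14 160] [-1.7 -1.2]
```

View pics/s8.png

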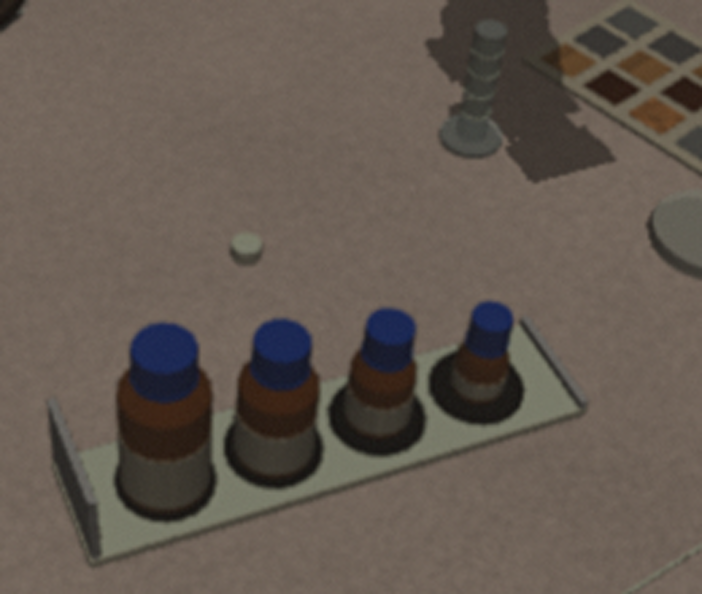

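The four bottles stand upright from tallest (165,420) to shortest (480,360), each within about 2–3 mm of its pad centre. The cylinder is untouched at (472,135) and the arm is clear, so I'm handing in.

```bash
python3 -c "
from station import arm, camrig
print(arm.job_done())"
```

```text
the job is handed in; nothing more can be done
None
```

The job is handed in: bottles d, c, b and a stand upright in that order from the end plate, each within about 3 mm of its pad centre, and the measuring cylinder was not moved; the arm finished clear at about 34 s, and no verdict was shown.

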